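# Line up a maple blank under the drill bit and weigh it down

### The arm

A 6-joint arm with a two-finger parallel gripper is mounted at the origin on the work surface. World frame = base frame: x ahead of the robot, y to its left, z up, the work surface at z = 0. Lengths are in mm, angles in rad, forces in N, time in s.
With the tool pointing down it reaches from about 350 to 775 mm from the base axis. Payload 7.3 kg.
Tool frame: the origin (TCP) lies on the centre line of the jaws, within the pads' length; the fingertips stand 14 mm ahead of it and the grasp point (between the pads) lies 5 mm behind it; z points along the fingers, y is the line along which they close (so a half turn about z gives the same grasp; the last joint's range is limited). The gripper opens to 92 mm and grips with 3 to 60 N. Pads are 19 mm wide; open, the fingers measure 130 mm over their backs; the gripper's body (75 mm by 190 mm) begins 47 mm behind the grasp point.
Start: joints at [-1.276, 0.342, 1.524, -0, 1.275, -0.146], TCP at [224.022, -474.824, 240.741] pointing down, gripper open.
Joint ranges: [-2.53, 2.53], [-0.77, 2.02], [0.04, 2.7], [-1, 4.14], [0.28, 2.66], [-3.11, 3.11]. Speed limits (rad/s): [2.57, 2.57, 3.14, 3.14, 3.14, 3.14].

### API

Orientations are given as [roll, pitch, yaw] about the fixed x, y, z axes, in that order (R = Rz(yaw) Ry(pitch) Rx(roll)).
In Python, from plant import get_obs, capture, bot, spot_in, trace, pinpoint gives the robot as it stands.
- The arm moves only by the tool play_rows, never from a script. Its argument "rows" is a list of rows, each a list of 2 entries, a list of its own where there are three numbers: the shift along the world's x, y, z in units of 3 cm (1.0 is 3 cm), then the turn, a rotation vector about the world's x, y, z in units of 8 degrees (1.0 is 8 degrees). A call has 1 to 12 rows; each row shifts and turns the commanded pose from where the row before left it; what a row does not reach is not made up. A row lasts 1/8 s, in which the tool goes at most 62.5 mm and 10.7 degrees, less where a joint would pass 70% of its speed; a pose out of reach is approached as far as the arm can. A call with a number of a shift or a turn outside -1 to 1 is refused whole. A call with a gripper value outside its range is refused whole. "hand" is the opening, from -1 (shut) to 1 (fully open), set as the call begins (left out, the last holds). The fingers move at their own pace and stop on an object; the grip force is fixed at half the most. Time passes only in rows, so rows that do not move let the fingers close. It gives the time, the measured TCP pose, the force, the opening and the grip force at its end, in the units of the state.
- get_obs(): the state, without advancing time (a new reading comes with each control period).
- capture(name): name is "scene" or "top"; returns a dict with "frame" (420x560x3 uint8, red, green, blue), "fov_y" (degrees; the focal length in pixels is half the picture's height over the tangent of half this angle, whatever the lens; pixels are square), "cx", "cy" (the principal point, pixels), "dist" ([k1, k2, p1, p2, k3] as OpenCV has them; the pictures are not rectified), "rvec" (rotation vector, rad) and "tvec" (3), from world to camera coordinates, as OpenCV has them. Camera axes: x right, y down, z forward; pixel columns grow to the right and rows downward; lengths in mm; the calibration is good to about 2 mm. A picture is of the moment at which its call begins. There is no depth.
- bot.close_job(): hands the job in; it is judged then, once.
Trained networks look in the newest picture that a camera, given by its name, has taken for a name from the list of things; names that differ only in an ending like _2 or _b are one class to them, and where a whole thing is asked for, a point or a joint stands for the part that bears it (a point fixed in the world has none). Each returns a list of dicts, best first, with "p" (0 to 1); they miss things now and then, are a little off and sometimes report something else, mostly with a low value. They report only what shows in the picture. A call takes as long as a camera call. They do not tell look-alikes from the thing itself.
- spot_in(query, camera): "at" ([row, column] in pixels, amid what is visible of it).
- trace(query, camera): "mask" (420x560 bool, what is visible of it) and "at" ([row, column] in pixels, amid what is visible of it).
- pinpoint(query, camera): "at" ([row, column] in pixels: a listed point, or the origin of a listed thing).
The state is a dict: "time": time; "joint_positions": joint angles; "dq": joint speeds; "tau": joint torques, N m; "tool_pos": TCP position; "tcp_rot": TCP orientation; "contact_force": force on the tool from outside, world axes, zero at the start; "moment": the same for the moment, N m; "grip_width": finger opening in mm; "finger_force": force on a finger pad.
Only numpy, scipy, OpenCV 4.12 (cv2) and the standard library are available. Lean on these libraries where they do the work, as an engineer would, in place of code of your own. Each camera call takes 0.05 s, during which the arm holds its last target. There are 200 camera calls.

### The job

Get the maple blank ready for drilling: slide it along the bench, flat, until the middle of the pencilled circled cross is directly under the tip of the drill bit. Then hold it there by setting exactly two of the steel weights down upright on the blank (no dropping), leaving the cross under the bit and the other two weights standing in their tray. Do not knock the drill stand or disturb the other things on the bench.

Things in the scene. Friction and masses are not known exactly. Their poses are not given: they have to be found in the camera images.
- blank: Flat pale maple blank, 200 x 90 x 20 mm, 0.25 kg, loose on the bench; too wide to grasp across, slides when pushed at an edge. Origin on its underside below the circled cross near one end; y runs along it: ends at y = -35 and +165 mm (tail), sides at x = -45 and +45 mm, centre of mass at y = +65 mm; z up. A plain cross without circle at y = +130 mm is of no importance.
- mark (a point): Centre of the circled cross, on the blank's top face, 20 mm above the bench; the circle is 13 mm across.
- tip (a point): Point of the drill bit in the stand, 32 mm above the bench (12 mm above the blank's top). It is fixed. The bit is 4 mm thick, above it the chuck (22 mm diameter, from 74 mm up) and spindle (26 mm, from 108 mm up).
- stand: Fixed overarm drill stand. Origin on the bench below the bit tip, z up. In its own frame: column (30 mm diameter, 346 mm tall, foot 100 x 100 x 16 mm) at y = -190 mm, motor behind it; arm 30 mm wide, 208 to 242 mm high, from there to the spindle; a short lever (not used) sticks out 98 mm to +x at y = -150 mm, 215 to 273 mm high. The +y side of the tip is open.
- tray: Shallow wooden tray, 200 x 200 mm, rim 14 mm high and 5 mm thick, floor 5 mm thick, fixed to the bench on the robot's left. Origin at the centre of its underside, z up. The four weights stand in it, 92 mm apart in a square.
- weight1: Turned steel hold-down weight, about 0.7 kg, one of four alike: a round foot of 50 mm diameter and 35 mm height with a plain round stem above it, 32 mm diameter, up to 70 mm. Origin at the centre of its underside, z up the stem. Grasp it by the stem.
- weight2: Turned steel hold-down weight, about 0.7 kg, one of four alike: a round foot of 50 mm diameter and 35 mm height with a plain round stem above it, 32 mm diameter, up to 70 mm. Origin at the centre of its underside, z up the stem. Grasp it by the stem.
- weight3: Turned steel hold-down weight, about 0.7 kg, one of four alike: a round foot of 50 mm diameter and 35 mm height with a plain round stem above it, 32 mm diameter, up to 70 mm. Origin at the centre of its underside, z up the stem. Grasp it by the stem.
- weight4: Turned steel hold-down weight, about 0.7 kg, one of four alike: a round foot of 50 mm diameter and 35 mm height with a plain round stem above it, 32 mm diameter, up to 70 mm. Origin at the centre of its underside, z up the stem. Grasp it by the stem.
- hammer: Bystander: bench hammer, about 0.3 m long, lying in front of the robot to its right.
- spatula: Bystander: flat glue spatula lying far right of the robot.
- glue: Bystander: white bottle, 60 mm diameter, 150 mm tall, standing beyond the stand, far from the robot.
- jar: Bystander: amber glass jar, 70 mm diameter, 80 mm tall, standing beyond the stand, far from the robot.
- brush: Bystander: brush lying in front of the robot, towards the robot from the tray.
- offcut: Bystander: dark wooden strip, 130 x 35 x 20 mm, lying far from the robot, beyond the blank and the tray.
- spool: Bystander: wooden spool clamp, 44 mm diameter, 80 mm tall, standing on the robot's right, between it and the stand.
There are look-alikes about, which are no part of the job. What is shaped like the blank but black or red is not meant. What is shaped like the weight2 but blue is not meant.

How it is judged:
By the outcome, as a careful person would: the job done as asked, in the order asked, and still so for the second after the job is handed in, with the robot touching nothing.
It also fails if it takes over 67 s, if anything falls off the work surface, if the arm or the gripper's body presses on something with over 40 N, if the wrist force passes 120 N, or if a joint passes its speed limit or range.

## Working session

There is one attempt and no reset: what is moved stays moved. The work goes in short steps, Python scripts to look and compute and a tool call to move; the robot and the scene stay as the last step left them, time stands still between calls to the robot, and variables do not carry over. Pictures are saved under pics/ and viewed, at most 12 in all, crops included, and the job is handed in when it is done.

Besides the shell and the picture viewer there is one more tool, called after "Request:" by a JSON object that holds its "name" and its "arguments". play_rows: Moves the arm, as the interface text tells. Shifts and turns lie within -1 to 1; 1 stands for 3 cm of shift or 8 degrees of turn. Its arguments: {"type":"object","properties":{"rows":{"type":"array"},"hand":{"type":"number"}},"required":["rows"]}

```bash
ls; mkdir -p pics
cat > h.py <<'E'
import numpy as np, cv2
from plant import get_obs, capture, bot, spot_in, trace, pinpoint
def cam(c):
    h,w=c["frame"].shape[:2]; f=h/2/np.tan(np.radians(c["fov_y"])/2)
    K=np.array([[f,0,c["cx"]],[0,f,c["cy"]],[0,0,1.]]); R=cv2.Rodrigues(np.array(c["rvec"],float))[0]
    return K,np.array(c["dist"],float),R,np.array(c["tvec"],float).reshape(3)
def ray(c,at):
    K,d,R,t=cam(c); u=cv2.undistortPoints(np.array([[[at[1],at[0]]]],float),K,d)[0,0]
    return -R.T@t, R.T@np.array([u[0],u[1],1.])
def onz(c,at,z):
    o,v=ray(c,at); return o+v*(z-o[2])/v[2]
def proj(c,P):
    K,d,R,t=cam(c); p=cv2.projectPoints(np.array(P,float).reshape(-1,1,3),np.array(c["rvec"],float),t,K,d)[0][:,0]; return p[:,::-1]
def tri(a,pa,b,pb):
    o1,v1=ray(a,pa);o2,v2=ray(b,pb);v1/=np.linalg.norm(v1);v2/=np.linalg.norm(v2)
    s=np.linalg.lstsq(np.c_[v1,-v2],o2-o1,rcond=None)[0]; p,q=o1+s[0]*v1,o2+s[1]*v2
    return (p+q)/2,np.linalg.norm(p-q)
def save(c,n): cv2.imwrite(f"pics/{n}.png",c["frame"][:,:,::-1])
E
python3 - <<'E'
from h import *
np.set_printoptions(precision=1,suppress=True)
C={}
for n in("scene","top"):
    C[n]=capture(n);save(C[n],n+"0");o,_=ray(C[n],(210,280));print(n,o,C[n]["fov_y"],C[n]["dist"])
    for q in("blank","weight1","tray","stand","hammer","brush","spool","offcut"):
        for r in spot_in(q,n)[:6]: print(' ',q,np.round(r["at"],1),round(r["p"],2))
    for q in("mark","tip","blank","weight1","tray","stand"):
        for r in pinpoint(q,n)[:6]: print('  P',q,np.round(r["at"],1),round(r["p"],2),onz(C[n],r["at"],{"mark":20,"tip":32,"weight1":5}.get(q,0)))
print(get_obs())
E
```

```text
pics
scene [1616.4  -22.6  823.8] 47.81969434490019 [0. 0. 0. 0. 0.]
  blank [235.7 319.2] 0.84
  blank [184.4 314.1] 0.78
  blank [247.5 121.5] 0.76
  weight1 [198.4 390.4] 0.74
  weight1 [217.4 404.3] 0.73
  weight1 [211.  437.3] 0.64
  weight1 [192.5 422.9] 0.61
  weight1 [253.5 433.7] 0.57
  tray [220.9 412.6] 0.58
  stand [153.7 200.2] 0.94
  hammer [179.5 221.5] 0.67
  brush [169.8 364.6] 0.53
  brush [265.3 383.1] 0.51
  spool [179.7 181.4] 0.91
  spool [220.7 415.1] 0.47
  offcut [266.3 380.8] 0.62
  P mark [245.2  96.3] 0.96 [ 688.2 -525.4   20. ]
  P mark [173.2 305.5] 0.81 [324.4  22.6  20. ]
  P mark [225.7 291.8] 0.69 [596.6 -19.8  20. ]
  P mark [230.7 292.1] 0.62 [618.4 -18.9  20. ]
  P mark [215.4 412.6] 0.53 [542.6 319.   20. ]
  P mark [272.2 231.2] 0.51 [ 781.3 -165.5   20. ]
  P tip [218.3 262. ] 0.9 [ 580.7 -102.    32. ]
  P blank [179.1 307.2] 0.81 [328.   28.5   0. ]
  P blank [257.4  97.1] 0.76 [ 712.7 -519.4    0. ]
  P blank [232.2 293.2] 0.69 [600.  -15.7   0. ]
  P weight1 [260.1 429.1] 0.93 [710.5 328.8   5. ]
  P weight1 [201.6 419.7] 0.9 [453.5 360.2  
[... 1162 characters left out ...]
.8   5. ]
  P weight1 [202.2 193.5] 0.55 [560.3 298.3   5. ]
  P weight1 [208.  171.1] 0.52 [541.8 379.4   5. ]
  P weight1 [197.  304.3] 0.29 [567.4 -96.8   5. ]
  P tray [217.2 184.1] 0.9 [508.  333.5   0. ]
  P stand [191.7 303.1] 0.86 [587.3 -93.3   0. ]
  P stand [233.3 178.7] 0.64 [451. 353.   0.]
{'time': 1.5, 'joint_positions': array([-1.3,  0.3,  1.5,  0. ,  1.3, -0.1]), 'dq': array([ 0.,  0., -0.,  0., -0., -0.]), 'tau': array([ -0. , -43.1, -24.4,   0.1,   0. ,   0. ]), 'tool_pos': array([ 224. , -474.8,  240.8]), 'tcp_rot': array([ 3.1, -0. ,  0.4]), 'contact_force': array([-0.2,  0.2, -0.2]), 'moment': array([-0., -0.,  0.]), 'finger_force': 0.0, 'grip_width': 91.77817599151679}
```

View pictures.

Run:
```python
import cv2
a=cv2.imread("pics/scene0.png")[120:310,70:480];cv2.imwrite("pics/s_c.png",cv2.resize(a,None,fx=1.95,fy=1.95,interpolation=3))
a=cv2.imread("pics/top0.png")[125:305,140:440];cv2.imwrite("pics/t_c.png",cv2.resize(a,None,fx=2.6,fy=2.6,interpolation=3))
```

```text
(no output)
```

View pics/s_c.png

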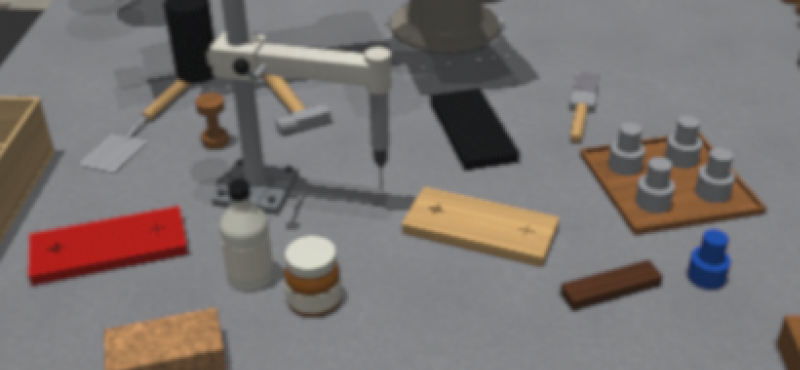

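View pics/t_c.png

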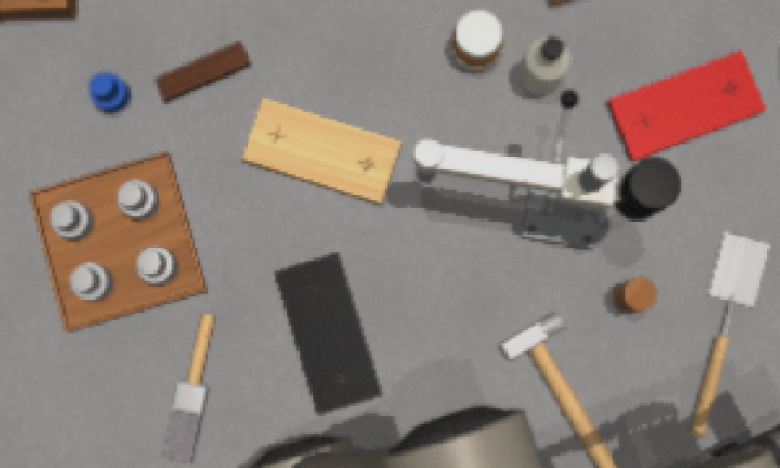

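The pale blank is at scene (236,319) and top (182,261). Its look-alikes are the black one at scene (184,314) and the red one at (247,121). The four grey weights stand in the tray, and the blue one outside it at scene (253,434) is a look-alike. Next is a close crop to check the choice and refine mark and tip.

```bash
python3 - <<'E'
import cv2, numpy as np
a=cv2.imread("pics/scene0.png")[190:260,245:355];a=cv2.resize(a,None,fx=7,fy=7,interpolation=cv2.INTER_CUBIC)
for k in range(0,110,10): cv2.putText(a,str(245+k),(k*7,10),0,.35,(0,0,255),1); cv2.line(a,(k*7+3,10),(k*7+3,16),(0,0,255),1)
for k in range(0,70,10): cv2.putText(a,str(190+k),(0,k*7+7),0,.35,(0,0,255),1)
cv2.imwrite("pics/close.png",a[:, :770])
E
cat > pose.py <<'E'
from h import *
from scipy.optimize import least_squares
def blankfit(Cs,guess):
    # fit x,y,yaw of blank to silhouette masks' outlines via colour: use trace masks
    L=np.array([(x,y,z) for x in(-45,45) for y in(-35,165) for z in(0,20)],float)
    def hull(c,p):
        R=np.array([[np.cos(p[2]),-np.sin(p[2])],[np.sin(p[2]),np.cos(p[2])]])
        W=L.copy();W[:,:2]=L[:,:2]@R.T+p[:2]
        return cv2.convexHull(proj(c,W)[:,::-1].astype(np.float32))
    pts=[]
    for c,m in Cs:
        cs,_=cv2.findContours(cv2.resize(m.astype(np.uint8)*255,None,fx=4,fy=4,interpolation=cv2.INTER_LINEAR)//128,cv2.RETR_EXTERNAL,cv2.CHAIN_APPROX_NONE)
        k=max(cs,key=cv2.contourArea)[:,0].astype(float);pts.append((k+.5)/4-.5)
    def res(p):
        r=[]
        for (c,m),k in zip(Cs,pts):
            h=hull(c,p); r+=[cv2.pointPolygonTest(h,(float(x),float(y)),True) for x,y in k[::4]]
        return np.array(r)
    s=least_squares(res,guess,loss="soft_l1",f_scale=.5,diff_step=1e-4,x_scale=[10,10,.1]);return s.x,np.sqrt(np.mean(s.fun**2) if 0 else np.mean(res(s.x)**2))
def colour(c,at):
    f=c["frame"].astype(int); hsv=cv2.cvtColor(c["frame"],cv2.COLOR_RGB2HSV)
    m=((hsv[...,0]>10)&(hsv[...,0]<28)&(f[...,0]>120)&(hsv[...,1]>70)).astype(np.uint8)
    m=cv2.morphologyEx(m,cv2.MORPH_CLOSE,np.ones((5,5)))
    n,l=cv2.connectedComponents(m);return l==l[int(at[0]),int(at[1])]
E
python3 - <<'E'
from pose import *
np.set_printoptions(precision=2,suppress=True)
S=capture("scene");ts=trace("blank","scene");ps=pinpoint("mark","scene");T=capture("top");tt=trace("blank","top");pt=pinpoint("mark","top")
ms=min(ts,key=lambda r:np.hypot(*(np.array(r["at"])-(235,319))))["mask"];mt=min(tt,key=lambda r:np.hypot(*(np.array(r["at"])-(182,261))))["mask"]
cs,ct=colour(S,(238,325)),colour(T,(182,261))
print(ms.sum(),cs.sum(),mt.sum(),ct.sum())
for a,b in((ms,mt),(cs,ct)):
    print(blankfit([(S,a)],[605,-18,-.2]),blankfit([(T,b)],[605,-18,-.2]),blankfit([(S,a),(T,b)],[605,-18,-.2]))
for p in ps: print('S',p)
for p in pt: print('T',p)
E
```

```text
2033 1674 1479 1449
(array([602.22, -14.83,  -0.33]), np.float64(0.3654161813677055)) (array([312.16,  25.53,  -1.3 ]), np.float64(0.4494962575861384)) (array([397.6 ,  49.14,  -1.55]), np.float64(18.190033611166456))
(array([588.45, -12.81,  -0.32]), np.float64(2.2590725849375284)) (array([601.09, -14.43,  -0.34]), np.float64(0.32911351843518444)) (array([600.37, -15.39,  -0.34]), np.float64(1.9318582784850884))
S {'at': [226.5, 289.7], 'p': 0.89}
S {'at': [170.1, 305.0], 'p': 0.73}
S {'at': [247.5, 97.4], 'p': 0.72}
T {'at': [267.2, 272.2], 'p': 0.9}
T {'at': [154.6, 421.5], 'p': 0.76}
T {'at': [188.1, 279.8], 'p': 0.58}
```

View pics/close.png

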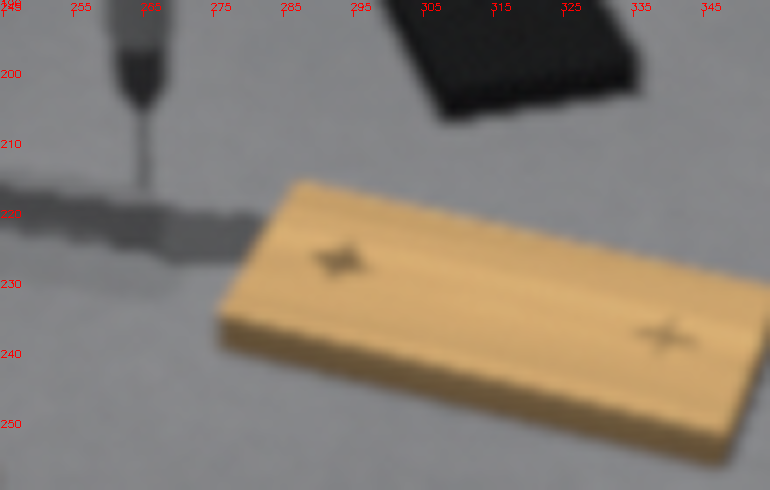

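The crop shows the pale maple blank with its circled cross near scene (226.7,293.1), the plain cross at (237,339) and the bit tip near (216.5,265.2). I'm now refining the tip.

Run:
```python
from pose import *
np.set_printoptions(precision=1,suppress=True,linewidth=200)
S=capture("scene");a=[r["at"] for r in pinpoint("tip","scene")[:1]];T=capture("top")
g=cv2.cvtColor(S["frame"],cv2.COLOR_RGB2GRAY);print(a);print(g[203:222,259:272])
for r in(215.5,216,216.5,217,217.5,218.3): print(r,onz(S,(r,265.),32))
print('mark',onz(S,(226.7,293.1),20),'T',onz(T,(188,280),20))
b=cv2.imread("pics/top0.png")
c=b[165:215,290:390];d=S["frame"][135:185,200:300,::-1]
cv2.imwrite("pics/heads.png",np.vstack([cv2.resize(c,None,fx=6,fy=6,interpolation=2),cv2.resize(d,None,fx=6,fy=6,interpolation=2)]))
for x,y in((583,-100),(590,-98)):
  for z in(32,74,208,242,250): print(x,y,z,proj(S,[x,y,z])[0],proj(T,[x,y,z])[0])
```

```text
[[219.5, 262.2]]
[[136 132 116  90  62  42  38  49  75 106 125 133 134]
 [135 134 128 111  85  58  46  64  96 121 131 133 134]
 [135 134 133 125 109  83  70  87 114 130 134 133 134]
 [134 133 133 132 123 105  94 107 126 134 135 134 135]
 [133 133 133 133 129 114 104 117 130 135 135 134 135]
 [134 134 133 135 130 116 105 118 131 135 135 135 136]
 [136 135 134 134 130 115 106 118 131 134 134 135 134]
 [137 137 136 135 131 117 107 118 131 135 135 135 134]
 [136 136 136 135 130 118 108 117 131 135 135 135 134]
 [135 135 135 134 131 117 105 115 129 135 135 134 135]
 [136 135 134 135 131 117 104 113 128 134 135 134 134]
 [136 135 135 135 131 117 104 113 129 135 135 134 134]
 [133 132 133 132 128 116 104 114 130 135 135 134 134]
 [123 125 126 125 122 113 106 115 129 134 135 135 135]
 [112 115 119 120 117 114 111 116 126 133 134 134 134]
 [ 91  98 106 110 110 109 108 109 116 123 125 129 132]
 [ 75  81  86  88  88  88  88  88  93  98 105 114 122]
 [ 71  72  73  73  73  72  72  73  76  81  88  96 102]
 [ 72  71  71  71  71  70  70  71  73  78  84  88  88]]
215.5 [567.7 -94.4  32. ]
216 [570.  -94.3  32. ]
216.5 [572.3 -94.2  32. ]
217 [574.6 -94.1  32. ]
217.5 [576.9 -94.   32. ]
218.3 [580.5 -93.8  32. ]
mark [600.9 -16.2  20. ] T [599.7 -11.9  20. ]
583 -100 32 [218.8 262.7] [191.4 305.2]
583 -100 74 [206.4 262.3] [189.5 305.5]
583 -100 208 [163.6 261. ] [182.5 306.5]
583 -100 242 [151.9 260.6] [180.5 306.7]
583 -100 250 [149.  260.5] [180.  306.8]
590 -98 32 [220.4 263.3] [189.4 304.6]
590 -98 74 [208.  262.9] [187.4 304.8]
590 -98 208 [165.1 261.6] [180.3 305.7]
590 -98 242 [153.3 261.2] [178.2 306. ]
590 -98 250 [150.4 261.1] [177.7 306.1]
```

View pics/heads.png

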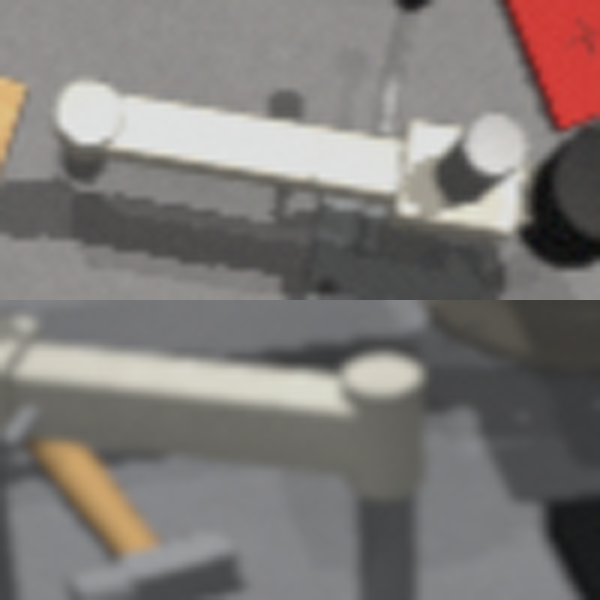

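Run:
```python
from pose import *
np.set_printoptions(precision=1,suppress=True,linewidth=200)
S=capture("scene");T=capture("top")
p,e=tri(S,(147.1,263.6),T,(183.3,304.4));print('cap',p,e)
# top cap ellipse by threshold
g=cv2.cvtColor(T["frame"],cv2.COLOR_RGB2GRAY);print(g[174:196,297:314])
for z in(242,246,250,254): print(z,onz(T,(183.3,304.4),z),onz(S,(147.1,263.6),z))
for r in(200.,202.,206.,209.): print(r,[onz(S,(r,265.),z)[:2] for z in(60,66,74)])
print([r for r in pinpoint("stand","top")],[r for r in pinpoint("stand","scene")])
gs=cv2.cvtColor(S["frame"],cv2.COLOR_RGB2GRAY);print(gs[160:204:2,256:275])
```

```text
cap [573.1 -92.6 250.1] 0.3941590450516448
[[142 146 141 141 146 143 142 145 146 144 142 142 141 141 142 143 142]
 [142 143 144 147 147 144 143 143 142 142 142 142 141 140 141 144 142]
 [142 142 142 147 146 144 143 147 145 143 141 142 143 143 139 142 143]
 [142 144 143 145 146 147 149 150 149 142 141 142 143 144 142 141 142]
 [143 142 143 146 154 164 178 179 174 154 145 144 143 140 140 143 144]
 [144 143 144 157 192 216 219 219 218 215 206 175 148 141 142 142 141]
 [145 146 151 183 218 222 222 222 223 222 221 212 179 157 154 153 151]
 [146 147 167 206 223 222 223 222 223 223 222 221 214 204 214 212 202]
 [146 148 173 218 222 222 224 223 223 223 223 224 221 219 223 223 223]
 [142 149 183 220 223 222 223 223 223 224 223 223 221 220 223 224 224]
 [143 148 179 219 223 224 223 223 224 223 223 223 217 212 222 223 223]
 [143 139 167 217 223 224 224 223 224 224 224 223 216 209 222 223 223]
 [143 135 141 185 218 223 223 223 224 223 223 219 211 212 222 224 223]
 [143 137 119 126 175 218 223 222 223 223 218 214 206 220 223 223 224]
 [147 143 127 101 120 168 208 218 217 204 167 179 216 222 223 2
[... 2097 characters left out ...]
29 114  92  80  77  76  76  75  74  74  83 107 127 133 133 132 132]
 [133 132 129 117  97  83  78  78  76  75  75  74  80 100 121 130 132 132 131]
 [132 132 128 117  98  83  78  77  77  76  75  74  79  99 119 130 132 131 132]
 [133 133 129 117  98  83  79  76  76  76  75  73  80  99 119 129 132 132 132]
 [134 134 132 122 103  85  78  77  76  76  75  74  82 102 122 131 133 132 132]
 [132 133 134 130 115  92  74  69  70  69  67  68  83 109 128 134 134 133 132]
 [133 134 134 130 114  83  54  42  42  42  41  50  76 108 128 134 134 134 134]
 [134 135 134 131 118  91  58  40  37  38  38  48  78 109 129 134 135 135 135]
 [133 132 134 133 127 106  73  46  37  37  40  58  90 117 131 134 134 134 133]]
```

Request:
{"name": "play_rows", "arguments": {"rows": [[[0.5,1,0],[0,0,0.25]],[[0.5,1,0],[0,0,0.25]],[[0.5,1,0],[0,0,0.25]],[[0.5,1,0],[0,0,0.25]],[[0.5,1,0],[0,0,0.25]],[[0.5,1,0],[0,0,0.25]],[[0.5,1,0],[0,0,0.25]],[[0.5,1,0],[0,0,0.25]],[[0.5,1,0],[0,0,0.25]],[[0.5,1,0],[0,0,0.25]],[[0.5,1,0],[0,0,0.25]],[[0.5,1,0],[0,0,0.25]]], "hand": -0.13}}

```text
time: 3.65
tool_pos: [404.5, -113.8, 240.9]
tcp_rot: [3.141, -0.0, 0.861]
contact_force: [0.9, -0.5, 0.2]
grip_width: 40.2
finger_force: 0.0
```

Request:
{"name": "play_rows", "arguments": {"rows": [[[0.87,0.93,0],[0,0,0.27]],[[0.87,0.93,0],[0,0,0.27]],[[0.87,0.93,0],[0,0,0.27]],[[0.87,0.93,0],[0,0,0.27]],[[0.87,0.93,0],[0,0,0.27]],[[0.87,0.93,-0.5],[0,0,0.27]],[[0.87,0.93,-0.5],[0,0,0.27]],[[0.87,0.93,-0.8],[0,0,0.27]],[[0.87,0.93,-0.8],[0,0,0.27]],[[0.87,0.93,-0.8],[0,0,0.27]],[[0,0,-0.8],[0,0,0]],[[0,0,-0.8],[0,0,0]]]}}

```text
time: 5.15
tool_pos: [665.0, 164.7, 89.3]
tcp_rot: [-3.141, 0.0, 1.237]
contact_force: [-0.3, 0.5, -0.4]
grip_width: 40.2
finger_force: 0.0
```

Request:
{"name": "play_rows", "arguments": {"rows": [[[0,0,-0.8],[0,0,0]],[[0,0,-0.8],[0,0,0]],[[0,0,-0.77],[0,0,0]],[[-0.11,-0.32,0],[0,0,0]],[[-0.11,-0.32,0],[0,0,0]],[[-0.11,-0.32,0],[0,0,0]],[[-0.11,-0.32,0],[0,0,0]],[[-0.11,-0.32,0],[0,0,0]],[[-0.11,-0.32,0],[0,0,0]],[[-0.11,-0.32,0],[0,0,0]],[[-0.06,-0.16,0],[0,0,0]],[[0,0,0],[0,0,0]]]}}

```text
time: 6.65
tool_pos: [639.6, 91.5, 19.3]
tcp_rot: [-3.141, 0.001, 1.236]
contact_force: [0.3, 0.9, 0.1]
grip_width: 39.8
finger_force: 0.0
```

```bash
cat > look.py <<'E'
from pose import *
import sys
np.set_printoptions(precision=2,suppress=True)
S=capture("scene");m=trace("blank","scene");pm=pinpoint("mark","scene");T=capture("top");n=sys.argv[1];save(S,"S"+n)
tip=np.array([574.2,-93.8,20]); print('target px',proj(S,tip)[0],get_obs()["tool_pos"])
g=[float(v) for v in sys.argv[2:5]]
px=proj(S,[g[0],g[1],20])[0]
for r in pm:
    if np.hypot(*(np.array(r["at"])-px))<15: print('mark net',r,onz(S,r["at"],20))
c=proj(S,[g[0]-65*np.sin(g[2]),g[1]+65*np.cos(g[2]),20])[0]
k=min(m,key=lambda r:np.hypot(*(np.array(r["at"])-c)))["mask"]; print('fit scene',blankfit([(S,k)],g))
ct=proj(T,[g[0]-75*np.sin(g[2]),g[1]+75*np.cos(g[2]),20])[0]
try: print('fit top',blankfit([(T,colour(T,ct))],g))
except Exception as e: print(e)
r0,c0=int(px[0])-30,int(px[1])-45
a=cv2.resize(S["frame"][r0:r0+70,c0:c0+110,::-1],None,fx=7,fy=7,interpolation=2)
for q in range(0,110,10): cv2.putText(a,str(c0+q),(q*7,10),0,.35,(0,0,255),1)
for q in range(0,70,10): cv2.putText(a,str(r0+q),(0,q*7+7),0,.35,(0,0,255),1)
cv2.imwrite(f"pics/Z{n}.png",a)
E
python3 look.py 1 583 -70 -.335
```

```text
target px [220.35 265.2 ] [639.84  92.2   19.26]
mark net {'at': [219.0, 271.4], 'p': 0.72} [567.66 -76.84  20.  ]
fit scene (array([581.83, -74.03,  -0.34]), np.float64(3.6777655804907874))
fit top (array([582.5 , -71.16,  -0.34]), np.float64(3.4654950702669978))
```

View pics/Z1.png

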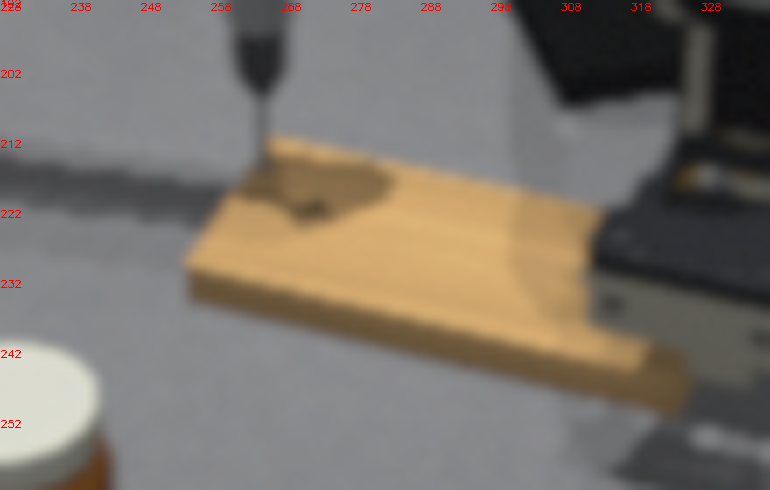

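Request:
{"name": "play_rows", "arguments": {"rows": [[[-0.06,-0.13,0],[0,0,0]],[[-0.06,-0.13,0],[0,0,0]],[[-0.06,-0.13,0],[0,0,0]],[[-0.05,-0.13,0],[0,0,0]],[[-0.03,-0.1,0],[0,0,0]],[[0,-0.04,0],[0,0,0]],[[0,0,0],[0,0,0]],[[0.15,0.3,0],[0,0,0]],[[0.3,0.7,0],[0,0,0]],[[0.2,0.7,0.7],[0,0,0]],[[0.2,0.8,1],[0,0,0]],[[0,0.8,1],[0,0,0]]]}}

```text
time: 8.35
tool_pos: [658.2, 172.8, 101.4]
tcp_rot: [3.141, -0.0, 1.237]
contact_force: [-0.2, -0.1, 1.4]
grip_width: 39.7
finger_force: 0.0
```

```bash
python3 look.py 2 574 -93 -.335
```

```text
target px [220.35 265.2 ] [657.82 172.   100.69]
fit scene (array([575.31, -93.36,  -0.32]), np.float64(0.7339544759039216))
fit top (array([574.67, -91.62,  -0.33]), np.float64(3.2409799310307195))
```

View pics/Z2.png

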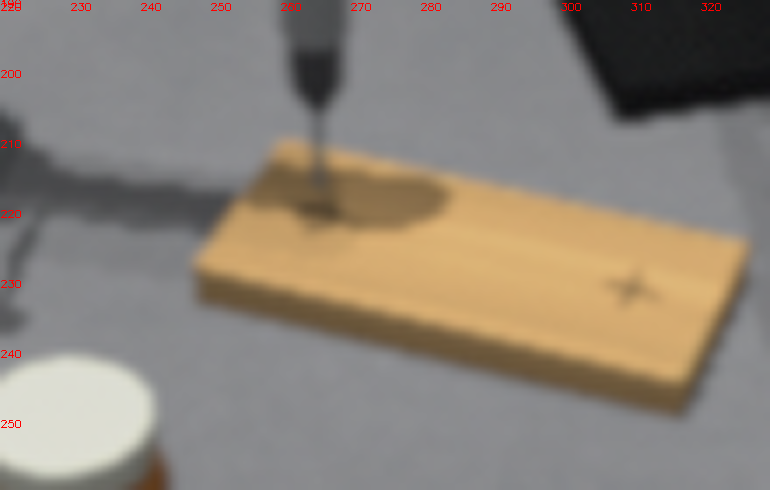

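The mark shows at about (219.9,265.3), directly below the bit tip at (216.7,265.1). I'm cross-checking with the plain cross and the outlines, and measuring the weights.

```bash
cat > chk.py <<'E'
from pose import *
np.set_printoptions(precision=1,suppress=True)
def crossat(c,X,r=5):
    p=proj(c,X)[0]; g=cv2.cvtColor(c["frame"],cv2.COLOR_RGB2GRAY).astype(float)
    y,x=[int(round(v)) for v in p]; w=g[y-r:y+r+1,x-r:x+r+1]; d=np.clip(cv2.medianBlur(g.astype(np.uint8),15)[y-r:y+r+1,x-r:x+r+1]-w-8,0,None)
    Y,X_=np.mgrid[y-r:y+r+1,x-r:x+r+1]; return (d*Y).sum()/d.sum(),(d*X_).sum()/d.sum()
u=np.array([.329,.944,0]); 
def report(S,T,q):
    for n,c in(("S",S),("T",T)):
        a=crossat(c,q); P=onz(c,a,20); print(n,'plain',np.array(a),P,'mark if yaw -.335',(P-130*u)[:2],'-.32',(P-130*np.array([np.sin(.32),np.cos(.32),0]))[:2])
E
python3 - <<'E'
from chk import *
S=capture("scene");wS=[pinpoint("weight1","scene"),trace("weight1","scene")];T=capture("top");wT=[pinpoint("weight1","top"),trace("weight1","top")];save(T,"T2")
report(S,T,np.array([574.2,-93.5,20])+130*u)
for n,c,w in(("S",S,wS),("T",T,wT)):
    for r in w[0]: print(n,'orig',np.array(r["at"]),r["p"],onz(c,r["at"],5)[:2])
    for r in w[1]:
        ys,xs=np.nonzero(r["mask"]); k=ys<=ys.min()+1
        print(n,'mask',len(ys),np.array([ys.min(),ys.max(),xs.min(),xs.max()]),np.array(r["at"]),round(r["p"],2))
g=cv2.cvtColor(T["frame"],cv2.COLOR_RGB2GRAY); h=cv2.cvtColor(T["frame"],cv2.COLOR_RGB2HSV)
n,l,st,ce=cv2.connectedComponentsWithStats(((g>175)&(h[...,1]<40)).astype(np.uint8)[190:245,150:215])
for i in range(1,n):
    if st[i,4]>20: print('stem top',st[i],ce[i][::-1]+(190,150),onz(T,ce[i][::-1]+(190,150),75))
a=cv2.resize(T["frame"][185:250,150:220,::-1],None,fx=8,fy=8,interpolation=2);cv2.imwrite("pics/wT.png",a)
b=cv2.resize(S["frame"][178:240,370:455,::-1],None,fx=8,fy=8,interpolation=2);cv2.imwrite("pics/wS.png",b)
E
```

```text
S plain [230.9 309.7] [618.4  28.5  20. ] mark if yaw -.335 [575.6 -94.2] -.32 [577.5 -94.9]
T plain [183.5 268. ] [616.9  30.   20. ] mark if yaw -.335 [574.1 -92.7] -.32 [576.  -93.4]
S orig [200.  420.4] 0.87 [445.2 364. ]
S orig [260.9 430.9] 0.86 [713.4 332.6]
S orig [205.  391.2] 0.67 [472.7 272.9]
S orig [272.2 231. ] 0.67 [ 765.7 -168.7]
S orig [217.8 434. ] 0.64 [532.6 383.4]
S orig [192.2 181.1] 0.47 [ 418.5 -360.8]
S mask 416 [196 223 427 446] [212.2 436.4] 0.97
S mask 425 [201 228 396 415] [217.9 404.8] 0.89
S mask 459 [238 267 423 443] [252.5 432.6] 0.85
S mask 289 [183 208 384 400] [197.7 392.5] 0.69
S mask 417 [179 205 410 430] [193.7 421.5] 0.58
T orig [231.7 174.7] 0.55 [456.7 366.1]
T orig [160.3 185.5] 0.55 [714.1 327.7]
T orig [208.4 171. ] 0.46 [540.4 379.7]
T mask 167 [202 215 160 174] [207.2 168.4] 0.73
T mask 121 [153 167 175 184] [158.9 179.7] 0.67
stem top [12 15  5  7 30] [207.5 163.9] [535. 385.  75.]
stem top [19 38  6  8 38] [231.5 171.4] [452.3 358.7  75. ]
```

View pics/wT.png

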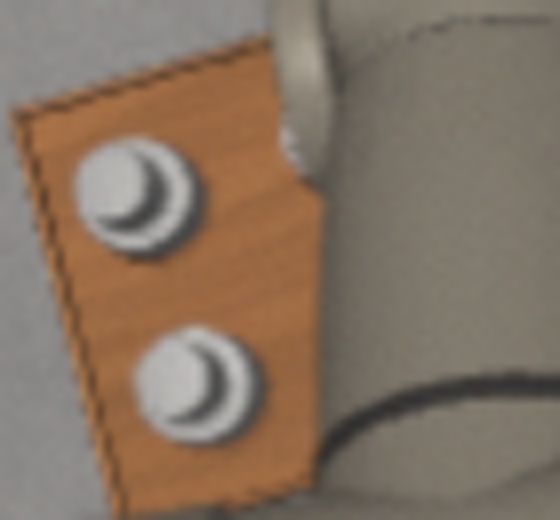

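View pics/wS.png

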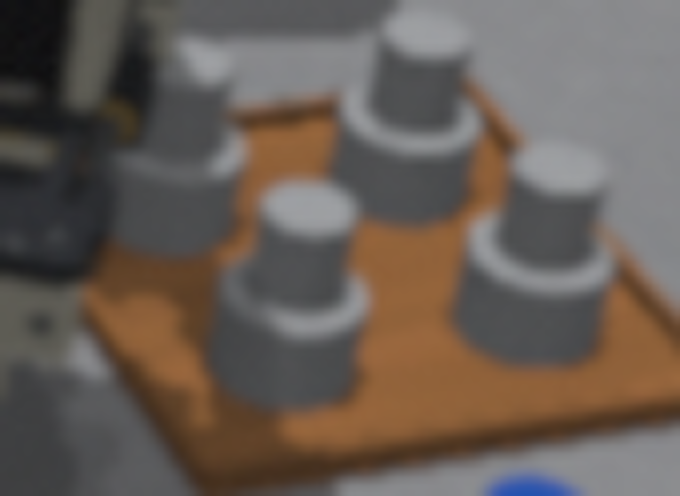

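Two views show all four grey weights standing in the tray. The stem tops in scene are A (203.5,408), B (198.4,439), C (182,423) and D, partly hidden, at about (185,395).

Run:
```python
from chk import *
T=capture("top");S=capture("scene");f=cv2.imread("pics/top0.png")
g=cv2.cvtColor(f,cv2.COLOR_BGR2GRAY);sat=cv2.cvtColor(f,cv2.COLOR_BGR2HSV)[...,1]
# refine in scene: bright top ellipses
for nm,ps,pt in(("A",(203.5,408.1),(200.1,190.5)),("B",(198.4,439.3),(208.6,164.3)),("C",(181.9,422.9),(232.9,171.8)),("D",(185,395),(225.5,197.8))):
    p,e=tri(S,ps,T,pt);print(nm,p,e,'S@75',onz(S,ps,75)[:2],'T@75',onz(T,pt,75)[:2])
# foot outline in top0 : grey blobs (whole weight), foot disc centre at z=40
m=((sat<60)).astype(np.uint8);m[:,:150]=0
n,l,st,ce=cv2.connectedComponentsWithStats(m[185:250,150:225])
for i in range(1,n):
    if 80<st[i,4]<400: print('blob',st[i],ce[i][::-1]+(185,150),onz(T,ce[i][::-1]+(185,150),40)[:2])
```

```text
A [558.5 294.6  72. ] 1.873957484711814 S@75 [562.5 294.3] T@75 [557.9 292.9]
B [531.9 385.3  71.6] 1.1895234745773855 S@75 [536.6 384.1] T@75 [531.3 383.7]
C [447.9 359.1  71.1] 1.1327778589542423 S@75 [453.8 357.7] T@75 [447.5 357.4]
D [470.8 271.6  73.9] 6.5833558452796295 S@75 [471.8 274.7] T@75 [470.3 268. ]
blob [ 35   9  16  15 184] [201.1 192.4] [559.3 294.4]
blob [  9  17  16  15 184] [209.2 166.9] [533.5 384.6]
blob [ 42  35  16  14 176] [226.5 199.6] [469.7 269.1]
blob [ 17  41  16  15 184] [232.9 174.4] [450.  357.8]
```

Request:
{"name": "play_rows", "arguments": {"rows": [[[-0.4,0.5,0.5],[0,0,0]],[[-0.7,0.9,0],[0,0,0]],[[-0.7,0.9,0],[0,0,0]],[[-0.7,0.9,0],[0,0,0]],[[-0.6,0.7,0],[0,0,0]],[[-0.16,0.17,0],[0,0,0]],[[0,0,-0.6],[0,0,0]],[[0,0,-0.6],[0,0,0]],[[0,0,-0.5],[0,0,0]],[[0,0,-0.2],[0,0,0]],[[0,0,0],[0,0,0]]], "hand": 0.52}}

```text
time: 10.32
tool_pos: [560.0, 293.1, 57.9]
tcp_rot: [-3.141, 0.001, 1.236]
contact_force: [0.2, -0.3, 1.2]
grip_width: 69.9
finger_force: 0.0
```

Request:
{"name": "play_rows", "arguments": {"rows": [[[0,0,0],[0,0,0]],[[0,0,0],[0,0,0]],[[0,0,0],[0,0,0]],[[0,0,0],[0,0,0]],[[0,0,0],[0,0,0]],[[0,0,0],[0,0,0]]], "hand": -1}}

```text
time: 11.08
tool_pos: [559.8, 293.6, 58.8]
tcp_rot: [-3.141, 0.0, 1.237]
contact_force: [-2.2, 1.3, 2.8]
grip_width: 31.4
finger_force: 30.0
```

Request:
{"name": "play_rows", "arguments": {"rows": [[[0,0,0.4],[0,0,0]],[[0,0,0.8],[0,0,0]],[[0,-0.3,0.8],[0,0,0]],[[0.2,-0.8,0.4],[0,0,0]],[[0.22,-0.95,0],[0,0,0]],[[0.22,-0.95,0],[0,0,0]],[[0.22,-0.95,0],[0,0,0]],[[0.22,-0.95,0],[0,0,0]],[[0.22,-0.95,0],[0,0,0]],[[0.22,-0.95,0],[0,0,0]],[[0.22,-0.95,0],[0,0,0]],[[0.22,-0.85,0],[0,0,0]]]}}

```text
time: 12.58
tool_pos: [618.3, 34.2, 129.9]
tcp_rot: [-3.14, 0.001, 1.236]
contact_force: [-0.4, 0.1, -8.5]
grip_width: 31.0
finger_force: 30.0
```

Request:
{"name": "play_rows", "arguments": {"rows": [[[0,0,-0.4],[0,0,0]],[[0,0,-0.6],[0,0,0]],[[0,0,-0.5],[0,0,0]],[[0,0,-0.17],[0,0,0]],[[0,0,-0.08],[0,0,0]],[[0,0,0],[0,0,0]]]}}

```text
time: 13.32
tool_pos: [619.1, 35.6, 78.5]
tcp_rot: [3.141, -0.0, 1.237]
contact_force: [-0.5, 0.1, -6.9]
grip_width: 31.1
finger_force: 30.0
```

Request:
{"name": "play_rows", "arguments": {"rows": [[[0,0,-0.06],[0,0,0]],[[0,0,-0.04],[0,0,0]],[[0,0,-0.03],[0,0,0]],[[0,0,0],[0,0,0]]]}}

```text
time: 13.82
tool_pos: [618.8, 35.5, 74.2]
tcp_rot: [-3.142, 0.0, 1.237]
contact_force: [0.3, 0.3, -8.3]
grip_width: 31.1
finger_force: 30.0
```

Request:
{"name": "play_rows", "arguments": {"rows": [[[0,0,-0.03],[0,0,0]],[[0,0,0],[0,0,0]],[[0,0,0],[0,0,0]]]}}

```text
time: 14.2
tool_pos: [618.9, 35.5, 73.9]
tcp_rot: [3.141, -0.0, 1.237]
contact_force: [-1.6, 0.4, -2.5]
grip_width: 31.3
finger_force: 30.0
```

Request:
{"name": "play_rows", "arguments": {"rows": [[[0,0,-0.02],[0,0,0]],[[0,0,0],[0,0,0]],[[0,0,0],[0,0,0]]]}}

```text
time: 14.58
tool_pos: [619.0, 35.5, 73.8]
tcp_rot: [3.141, -0.0, 1.237]
contact_force: [-5.0, 1.2, 5.4]
grip_width: 31.0
finger_force: 30.0
```

Request:
{"name": "play_rows", "arguments": {"rows": [[[0,0,0],[0,0,0]],[[0,0,0],[0,0,0]],[[0,0,0],[0,0,0]],[[0,0,0],[0,0,0]],[[0,0,0.3],[0,0,0]],[[0,0,0.7],[0,0,0]],[[0,0.3,0.8],[0,0,0]],[[-0.3,0.7,0],[0,0,0]],[[-0.6,0.9,0],[0,0,0]],[[-0.7,1,0],[0,0,0]],[[-0.7,1,0],[0,0,0]],[[-0.7,1,0],[0,0,0]]], "hand": 0.52}}

```text
time: 16.08
tool_pos: [526.7, 184.2, 125.8]
tcp_rot: [-3.14, 0.001, 1.237]
contact_force: [1.4, -0.4, 0.7]
grip_width: 69.9
finger_force: 0.0
```

```bash
python3 look.py 3 574.7 -93.5 -.335
```

```text
target px [220.35 265.2 ] [527.81 183.41 126.24]
mark net {'at': [219.1, 262.1], 'p': 0.88} [ 568.66 -102.75   20.  ]
fit scene (array([575.83, -93.24,  -0.32]), np.float64(3.469057294303712))
fit top (array([574.58, -91.93,  -0.33]), np.float64(4.296330674403614))
```

View pics/Z3.png

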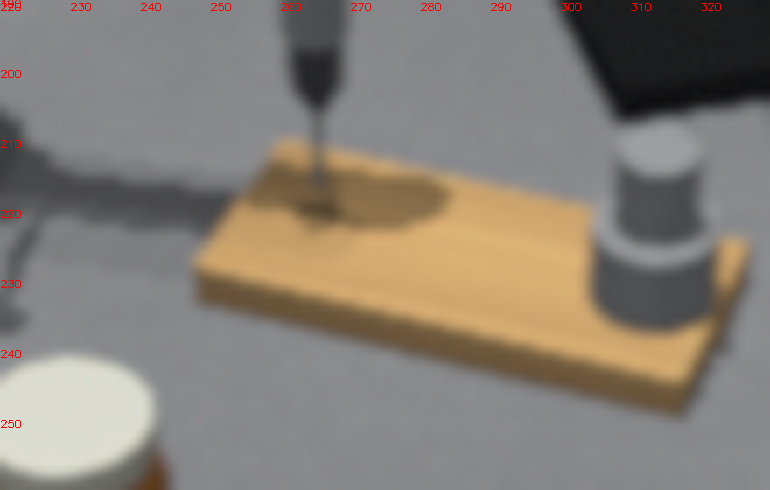

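The picture shows weight A upright on the tail end, the blank unmoved and the mark still under the bit. Next is weight D.

Request:
{"name": "play_rows", "arguments": {"rows": [[[-0.5,0.7,0],[0,0,0]],[[-0.7,1,0],[0,0,0]],[[-0.5,0.9,0],[0,0,0]],[[-0.2,0.28,0],[0,0,0]],[[0,0,-0.6],[0,0,0]],[[0,0,-0.8],[0,0,0]],[[0,0,-0.6],[0,0,0]],[[0,0,-0.26],[0,0,0]],[[0,0,0],[0,0,0]]]}}

```text
time: 17.4
tool_pos: [472.1, 268.3, 58.6]
tcp_rot: [-3.141, 0.001, 1.236]
contact_force: [-0.6, -0.6, 0.4]
grip_width: 69.7
finger_force: 0.0
```

Request:
{"name": "play_rows", "arguments": {"rows": [[[0,0,0],[0,0,0]],[[0,0,0],[0,0,0]],[[0,0,0],[0,0,0]],[[0,0,0],[0,0,0]],[[0,0,0],[0,0,0]],[[0,0,0],[0,0,0]]], "hand": -1}}

```text
time: 18.15
tool_pos: [471.3, 269.1, 59.1]
tcp_rot: [-3.141, 0.0, 1.237]
contact_force: [-3.1, 2.0, 3.7]
grip_width: 31.0
finger_force: 30.0
```

Request:
{"name": "play_rows", "arguments": {"rows": [[[0,0,0.4],[0,0,0]],[[0,0,0.9],[0,0,0]],[[0.1,-0.53,0.9],[0,0,0]],[[0.47,-1,0.6],[0,0,0]],[[0.47,-1,0.4],[0,0,0]],[[0.47,-1,0],[0,0,0]],[[0.47,-1,0],[0,0,0]],[[0.47,-1,0],[0,0,0]],[[0.47,-1,0],[0,0,0]],[[0.47,-1,0],[0,0,0]],[[0.47,-1,0],[0,0,0]],[[0.47,-1,0],[0,0,0]]]}}

```text
time: 19.65
tool_pos: [601.7, -18.3, 154.5]
tcp_rot: [-3.141, 0.001, 1.236]
contact_force: [-0.4, 0.1, -7.1]
grip_width: 31.2
finger_force: 29.9
```

Request:
{"name": "play_rows", "arguments": {"rows": [[[0,0.03,0],[0,0,0]],[[0,0,-0.5],[0,0,0]],[[0,0,-0.8],[0,0,0]],[[0,0,-0.7],[0,0,0]],[[0,0,-0.35],[0,0,0]],[[0,0,-0.15],[0,0,0]],[[0,0,0],[0,0,0]]]}}

```text
time: 20.52
tool_pos: [601.8, -15.9, 80.1]
tcp_rot: [3.141, -0.0, 1.237]
contact_force: [-0.5, 0.3, -7.0]
grip_width: 31.5
finger_force: 30.0
```

Request:
{"name": "play_rows", "arguments": {"rows": [[[0,0,-0.1],[0,0,0]],[[0,0,-0.06],[0,0,0]],[[0,0,-0.03],[0,0,0]],[[0,0,0],[0,0,0]],[[0,0,0],[0,0,0]]]}}

```text
time: 21.15
tool_pos: [601.8, -16.1, 74.3]
tcp_rot: [3.141, -0.0, 1.237]
contact_force: [-0.1, -0.5, -6.3]
grip_width: 31.1
finger_force: 30.0
```

Request:
{"name": "play_rows", "arguments": {"rows": [[[0,0,-0.02],[0,0,0]],[[0,0,-0.01],[0,0,0]],[[0,0,0],[0,0,0]]]}}

```text
time: 21.52
tool_pos: [601.8, -16.1, 74.1]
tcp_rot: [3.141, -0.0, 1.237]
contact_force: [-2.5, 0.5, 1.9]
grip_width: 30.9
finger_force: 30.0
```

Contact is firm, so I'm releasing it, rising and withdrawing.

Request:
{"name": "play_rows", "arguments": {"rows": [[[0,0,0],[0,0,0]],[[0,0,0],[0,0,0]],[[0,0,0],[0,0,0]],[[0,0,0],[0,0,0]],[[0,0,0.3],[0,0,0]],[[0,0,0.7],[0,0,0]],[[0,0,0.8],[0,0,0]],[[0,0.1,0.5],[0,0,0]],[[-0.3,0.7,0],[0,0,0]],[[-0.7,0.8,0],[0,0,0]],[[-0.8,0.9,0],[0,0,0]],[[-0.8,0.9,0],[0,0,0]]], "hand": 0.52}}

```text
time: 23.02
tool_pos: [521.4, 87.9, 141.3]
tcp_rot: [-3.139, 0.001, 1.237]
contact_force: [0.1, 1.0, 0.4]
grip_width: 69.9
finger_force: 0.0
```

```bash
python3 look.py 4 574.7 -93.5 -.335; python3 -c "
import cv2
a=cv2.imread('pics/S4.png')[150:290,180:460];cv2.imwrite('pics/F4.png',cv2.resize(a,None,fx=2.8,fy=2.8,interpolation=2))"
```

```text
target px [220.35 265.2 ] [522.83  87.05 141.9 ]
mark net {'at': [220.6, 264.6], 'p': 0.89} [575.35 -95.42  20.  ]
fit scene (array([573.77, -94.84,  -0.36]), np.float64(5.2156399976787045))
fit top (array([560.6 , -90.32,   0.02]), np.float64(255.75005607455418))
```

View pics/F4.png

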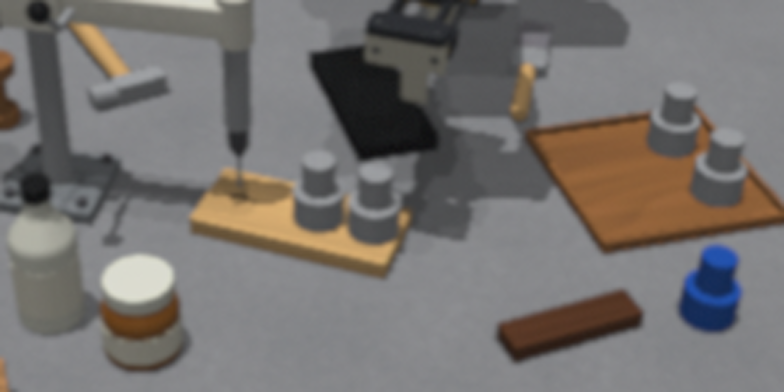

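View pics/Z4.png

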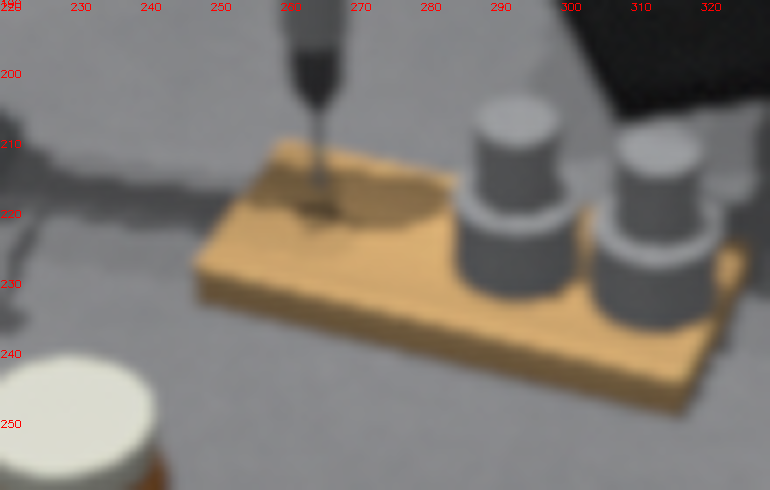

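Both weights stand upright on the blank, at about (218,292) and (222,312). The mark is at (220,265), under the bit tip at (217,265), two weights remain in the tray, and everything else looks undisturbed.

```bash
python3 -c "
from plant import bot
print(bot.close_job())"
```

```text
the job is handed in; nothing more can be done
None
```

The job is handed in: the camera shows the circled cross under the bit tip (about 1–2 mm by my measurement), two weights upright on the blank, the other two still in the tray, and nothing else visibly disturbed.

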